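# Put the stamp away in its hinged case

## Robot

A 6-joint arm with a two-finger parallel gripper is mounted at the origin on a cart in front of the work surface, level with it; the furniture and walls round the work are solid. World frame = base frame: x ahead of the robot, y to its left, z up, the work surface at z = 0. Lengths are in mm, angles in rad, forces in N, time in s.
With the tool pointing down it reaches from about 350 to 975 mm from the base axis. Payload 4.9 kg.
Tool frame: the origin (TCP) lies at the very end of the fingers, on their centre line; the grasp point (between the pads) lies 19 mm behind it; z points along the fingers, y is the line along which they close (so a half turn about z gives the same grasp; the last joint's range is limited). The gripper opens to 85 mm and grips with 20 to 120 N. Pads are 22 mm wide; open, the fingers measure 114 mm over their backs; the gripper's body (76 mm by 85 mm) begins 54 mm behind the grasp point. The pads swing forward as they close: fully open they stand 13 mm farther back than shut.
Start: joints at [1.008, 0.053, 1.613, -0, 1.476, -0.119], TCP at [268.346, 564.439, 231.304] pointing down, gripper open.
Joint ranges: [-3.01, 3.01], [-1.01, 2.22], [0.06, 2.58], [-1.02, 4.17], [0.09, 2.62], [-3.14, 3.14]. Speed limits (rad/s): [2.57, 2.57, 3.14, 3.14, 3.14, 3.14].

## Interface

Orientations are given as a rotation vector (axis times angle).
In Python, from rig import telemetry, capture, get_calibration, job gives the robot as it stands. The module is installed in compiled form; this text tells all that it offers.
- The arm moves only by the tool drive_tool, never from a script. Its argument "steps" is a list that holds one entry, the list of rows, each a list of 5 numbers: the shift along the world's x, y, z normalised to -1 to 1, where 1 is 0.15 m, then the turn about the world's z normalised to -1 to 1, where 1 is 2 pi rad, then the closure, from 0 (fully open) to 1 (shut). A call has 1 to 20 rows; each row is the pose to reach, as a shift and turn from the pose commanded when the call began, turning the shorter way round; what a row does not reach only later rows make up. A row lasts 1/12 s, in which the tool goes at most 41.7 mm and 7.16 degrees, less where a joint would pass 70% of its speed; a pose out of reach is approached as far as the arm can. A call with a number of a shift or a turn outside -1 to 1 is refused whole. A call with a gripper value outside its range is refused whole. The fingers move at their own pace and stop on an object; "grip_force" is the grip in N (left out, the last holds). Time passes only in rows, so rows that repeat a pose let the fingers close. It gives the time, the measured TCP pose, the force, the opening and the grip force at its end, in the units of the state.
- telemetry.state(): the state, without advancing time (a new reading comes with each control period).
- capture(name): name is "scene" or "side" or "wrist"; returns the picture (420x560x3 uint8, red, green, blue); there is no depth.
- get_calibration(name): a dict with "fx", "fy", "cx", "cy" (pixels), "R" (3x3) and "t" (3): a world point X has camera coordinates R X + t. Camera axes: x right, y down, z forward; pixel columns grow to the right and rows downward; lengths in mm; the calibration is good to about 2 mm. A picture is of the moment at which its call begins: read the wrist's pose just before it. get_calibration takes no time and is no camera call; for the wrist camera it gives the pose at the moment of the call.
- job.sign_off(): hands the job in; it is judged then, once.
The state is a dict: "t": time; "q": joint angles; "joint_velocities": joint speeds; "tau": joint torques, N m; "tool_pos": TCP position; "orientation": TCP orientation; "contact_force": force on the tool from outside, world axes, zero at the start; "moment": the same for the moment, N m; "finger_gap": opening from 0.0 (shut) to 1.0 (fully open); "grasp_force": force on a finger pad.
Only numpy, scipy, OpenCV 4.12 (cv2) and the standard library are available. Lean on these libraries where they do the work, as an engineer would, in place of code of your own. Each camera call takes 0.05 s, during which the arm holds its last target. There are 200 camera calls.

## Task

Open the wooden stamp case (its pull is under the front overhang of the lid): swing the lid all the way back until it rests on its stop, guiding it down gently without letting it drop. Then put the rubber stamp away upright in its fitted bed inside the case, turned so that it drops fully home, and let go. Leave the lid open, and the card box and the tin where they are.

Things in the scene. Friction and masses are not known exactly. Their poses are not given: they have to be found in the camera images.
- case: Plain wooden case fixed to the desk; base 150 (x) x 190 (y) x 44 mm high. Origin: centre of its underside; its -x side is the front with the pull, +x the hinge side, z up. Inside, a deck 38 mm above the desk: an ink pad is fixed on its -y half (top at 54 mm), the stamp's bed is sunk in its +y half. Two ledges behind the hinge are the lid's stop.
- lid (a joint): Lid angle, rad: 0 shut, 1.62 resting on its stop. Hollow wooden shell 78 mm high (shut case 122 mm), about 0.3 kg, almost no hinge friction: below about 1.1 rad it falls shut, beyond it falls open. Its 10 mm thick top overhangs the front wall by 36 mm and the sides by 8 mm; the overhang's underside is 112 mm above the desk when shut.
- hinge (a point): Middle of the lid's hinge line, on the case: 75 mm behind the case's centre, 44 mm above the desk. The hinge axis is the case's y axis. The point's axes are those of the case.
- pull (a point): On the lid: centre of the rounded end (11 mm radius) of its brass pull, a fin 12 mm thick along case y, 22 mm high, 37 mm out from the lid's front wall. The point is 26 mm from that wall; lid shut, 66 mm above the desk, 46 mm under the overhang, which reaches 10 mm farther. Pinch it along case y from the front, tool tilted about 40 degrees; it can turn between the fingers.
- stamp_bed (a point): Centre of the floor of the stamp's bed, 26 mm above the desk, in the case's deck: a rectangular recess 12 mm deep, 65 mm along the case's x by 31 mm along the case's y. The point's axes are those of the case.
- stamp: Rubber stamp standing on the desk, about 60 g: block 62 mm (its y) x 28 mm (its x) x 22 mm high; on it a turned wooden handle, 18 mm thick from 22 to 42 mm and 24 mm thick from 42 to 73 mm above the underside. Origin: centre of its underside, z up. Its long side goes along the bed's long side, either way round.
- card_box: Cream card box 56 x 93 x 25 mm, bystander. Origin: centre of its underside.
- clip_tin: Round tin, 71 mm across, 33 mm high, bystander. Origin: centre of its underside. A tall fixed monitor stands behind it, seen from the robot.
Mind the look-alikes: they are no part of the job. Leave any turquoise look-alike of the stamp alone.

How it is judged (in metres and radians):
On the way, in this order (a step that is already met when the one before it is completed fails the run):
1. the lid rests open on its stop, the stamp not yet in the case (value of joint lid above 1.55 rad and horizontal distance between stamp and stamp_bed above 0.05 m), for 0.2 s.
2. the stamp is fully down in its bed (horizontal distance between stamp and stamp_bed below 0.006 m and z of stamp in the frame of stamp_bed below 0.003 m and angle between the y axis of stamp and the x axis of stamp_bed, either way round below 0.1 rad), for 0.2 s.
At the end, for the whole second after the job is handed in: The lid rests open on its stop (over 1.55 rad); the stamp stands upright (within 0.08 rad), released and at rest, in its bed: within 6 mm of the bed's centre, its underside less than 3 mm above the bed's floor, its long side along the bed's within 0.1 rad (all of step 2 and value of joint lid above 1.55 rad and angle between stamp's own z axis and vertical below 0.08 rad and linear speed of stamp below 0.02 m/s); the robot touches nothing.
It fails at once if the lid drops or is flung (faster than 2.5 rad/s) (velocity of joint lid above 2.5 rad/s or velocity of joint lid below -2.5 rad/s).
It fails at once if the card box or tin is moved by more than 25 mm (distance of any of card_box, clip_tin from where it was at the start of the episode above 0.025 m).
It also fails if it takes over 72 s, if anything falls off the work surface, if the arm or the gripper's body presses on something with over 40 N, if the wrist force passes 120 N, or if a joint passes its speed limit or range.

## Working session

There is one attempt and no reset: what is moved stays moved. The work goes in short steps, Python scripts to look and compute and a tool call to move; the robot and the scene stay as the last step left them, time stands still between calls to the robot, and variables do not carry over. Pictures are saved under pics/ and viewed, at most 13 in all, crops included, and the job is handed in when it is done.

Besides the shell and the picture viewer there is one more tool, called after "Request:" by a JSON object that holds its "method" and its "body". drive_tool: Moves the arm, as the interface text tells. Its arguments: {"type":"object","properties":{"steps":{"type":"array","items":{"type":"array","items":{"type":"array","items":{"type":"number","minimum":-1,"maximum":1}}}},"grip_force":{"type":"number"}},"required":["steps"]}

```bash
mkdir -p pics; python3 - <<'E'
from rig import telemetry, capture, get_calibration
import cv2,numpy as np
np.set_printoptions(precision=4,suppress=True)
s=telemetry.state();print(s)
for n in("scene","side"):
    c=get_calibration(n);print(n,c)
    im=capture(n);cv2.imwrite(f"pics/{n}0.png",im[:,:,::-1])
E
```

```text
{'t': 0.0, 'q': array([ 1.008 ,  0.0534,  1.6143,  0.    ,  1.476 , -0.1189]), 'joint_velocities': array([-0.0007, -0.0004,  0.0028,  0.0003,  0.002 ,  0.0002]), 'tau': array([  0.0009, -39.3662, -37.0189,   0.0001,   0.0069,  -0.    ]), 'tool_pos': array([268.004 , 563.9256, 230.037 ]), 'orientation': array([-0.6913, -3.0638,  0.0031]), 'contact_force': array([-0.5727, -1.0355,  0.0508]), 'moment': array([ 0.0107, -0.0107, -0.0002]), 'grasp_force': 0.0, 'finger_gap': 1.0002467197185008}
scene {'fx': 412.33844506888266, 'fy': 412.33844506888266, 'cx': 282.0476078148905, 'cy': 208.4421616106938, 'R': array([[ 0.7961, -0.6052,  0.0039],
       [-0.4078, -0.5412, -0.7354],
       [ 0.4471,  0.5838, -0.6777]]), 't': array([-517.1479,  112.8847, 1134.3576])}
side {'fx': 458.76419112666633, 'fy': 458.76419112666633, 'cx': 277.91061572536347, 'cy': 206.68753151473774, 'R': array([[ 0.9226, -0.3855, -0.015 ],
       [-0.2435, -0.5518, -0.7976],
       [ 0.2992,  0.7395, -0.603 ]]), 't': array([-517.3616,   13.3236, 1246.1967])}
```

View pics/scene0.png

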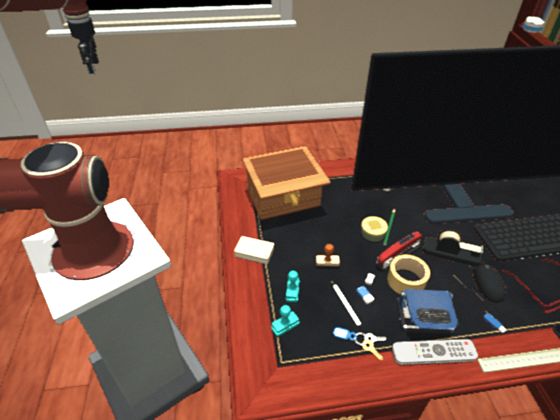

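View pics/side0.png

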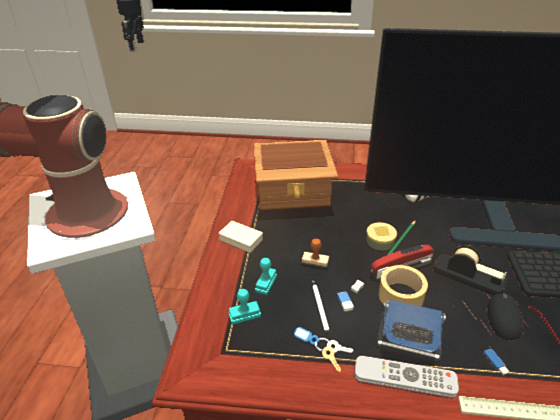

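The scene view shows the case at about (287,180) with its pull near (293,197). The stamp (brown handle) is at (327,256), the card box at (254,249) and the tin at (374,229), with two turquoise look-alikes at (290,287) and (285,320). In the side view the case is at (295,172), the stamp at (315,253) and the tin at (381,236). I'll enlarge these areas.

```bash
python3 - <<'E'
from rig import telemetry, capture, get_calibration
import cv2,numpy as np
for n in("scene","side"):
    c=get_calibration(n);print(n,-c["R"].T@c["t"])
a=cv2.imread("pics/scene0.png")[135:285,225:405];b=cv2.imread("pics/side0.png")[130:280,215:405]
a=cv2.resize(a,None,fx=4,fy=4,interpolation=cv2.INTER_CUBIC)[:,:400*2]
A=cv2.resize(cv2.imread("pics/scene0.png")[140:275,230:345],None,fx=3.4,fy=4.4,interpolation=cv2.INTER_CUBIC)
B=cv2.resize(cv2.imread("pics/side0.png")[135:270,240:355],None,fx=3.4,fy=4.4,interpolation=cv2.INTER_CUBIC)
o=np.hstack([A,B]);print(o.shape);cv2.imwrite("pics/crop1.png",o)
print(telemetry.state()["tool_pos"],get_calibration("wrist"))
cv2.imwrite("pics/wrist0.png",capture("wrist")[:,:,::-1])
E
```

```text
scene [ -49.47026536 -914.14741025  853.72080526]
side [  107.67160256 -1113.70628201   754.26255304]
(594, 782, 3)
[268.05306658 563.95196027 230.18678589] {'fx': 337.10000702445916, 'fy': 337.10000702445916, 'cx': 276.45503218433663, 'cy': 207.73672934420694, 'R': array([[ 0.43066116,  0.90251135, -0.00205524],
       [ 0.86285195, -0.41106665,  0.29412705],
       [ 0.26460817, -0.12844246, -0.95576412]]), 't': array([-624.92367997,  -38.16808842,  380.64152062])}
```

View pics/crop1.png

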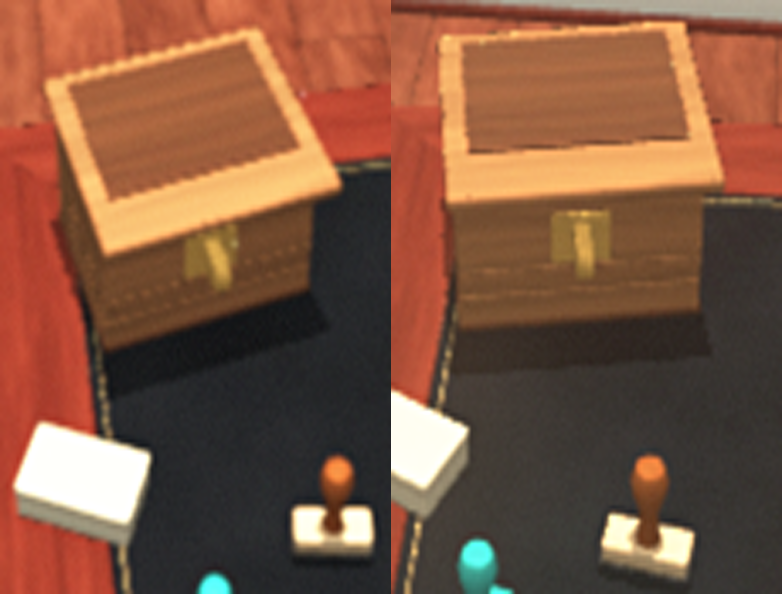

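View pics/wrist0.png

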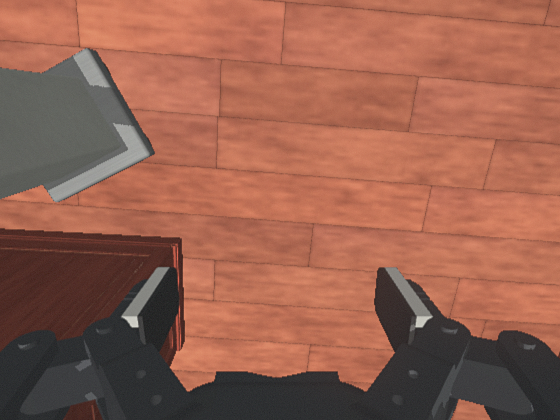

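The crop shows lid corners in the scene half at (48,85), (262,30), (341,185) and (107,250), and in the side half at (441,38), (686,24), (721,185) and (449,200). The wrist camera sees only floor from here. I'll triangulate these points.

```bash
cat > h.py <<'E'
import numpy as np,cv2
np.set_printoptions(precision=3,suppress=True)
def ray(c,u,v):
    d=c["R"].T@np.array([(u-c["cx"])/c["fx"],(v-c["cy"])/c["fy"],1]);return -c["R"].T@c["t"],d/np.linalg.norm(d)
def plane(c,u,v,z):
    o,d=ray(c,u,v);return o+d*(z-o[2])/d[2]
def tri(obs):
    A=np.zeros((3,3));b=np.zeros(3);P=[]
    for c,u,v in obs:
        o,d=ray(c,u,v);M=np.eye(3)-np.outer(d,d);A+=M;b+=M@o;P.append((M,o))
    X=np.linalg.solve(A,b);return X,[float(np.linalg.norm(M@(X-o))) for M,o in P]
def px(c,X):
    p=c["R"]@np.asarray(X,float)+c["t"];return np.array([c["fx"]*p[0]/p[2]+c["cx"],c["fy"]*p[1]/p[2]+c["cy"]])
E
python3 - <<'E'
from h import *
from rig import get_calibration
S=get_calibration("scene");D=get_calibration("side")
s=lambda x,y:(230+x/3.4,140+y/4.4)
d=lambda x,y:(240+(x-391)/3.4,135+y/4.4)
pts=dict(BL=((48,85),(441,38)),BR=((262,30),(686,24)),FR=((341,185),(721,185)),FL=((107,252),(449,201)),fin=((222,287),(584,275)),
 botFL=((106,348),(457,327)),botFR=((309,290),(697,310)),stamptop=((337,460),(650,460)),stampL=((292,543),(602,560)),stampR=((373,553),(688,576)))
for k,(a,b) in pts.items():
    print(k,*tri([(S,*s(*a)),(D,*d(*b))]))
for k in("BL","BR","FR","FL"):print(k,plane(S,*s(*pts[k][0]),122),plane(D,*d(*pts[k][1]),122))
for k in("botFL","botFR","stampL","stampR"):print(k,plane(S,*s(*pts[k][0]),0),plane(D,*d(*pts[k][1]),0))
# tin, card box by masks
for n,c in(("scene",S),("side",D)):
    im=cv2.imread(f"pics/{n}0.png");hsv=cv2.cvtColor(im,cv2.COLOR_BGR2HSV)
    m=cv2.inRange(hsv,(20,60,140),(35,255,255))
    k,l,st,ce=cv2.connectedComponentsWithStats(m)
    for i in range(1,k):
        if st[i,4]>150:print(n,"yellow",st[i],plane(c,*ce[i],33))
    m=cv2.inRange(hsv,(0,0,190),(179,60,255));k,l,st,ce=cv2.connectedComponentsWithStats(m)
    for i in range(1,k):
        if st[i,4]>300 and st[i,1]>150:print(n,"white",st[i],plane(c,*ce[i],25))
E
```

```text
BL [475.588 -39.438 120.295] [0.19379480793233014, 0.19379480793228132]
BR [671.907 -99.494 116.956] [0.6554781156501751, 0.6554781156502895]
FR [ 610.406 -275.09   116.467] [2.1234620919908105, 2.1234620919909823]
FL [ 418.845 -209.987  116.221] [0.6522195191900437, 0.6522195191900678]
fin [ 515.307 -238.881   55.248] [0.7069183940503541, 0.7069183940502699]
botFL [ 430.474 -185.495    6.516] [1.7197602067409052, 1.7197602067408782]
botFR [ 611.886 -245.473    4.56 ] [0.6433267224850465, 0.6433267224847555]
stamptop [ 480.901 -420.156   68.588] [1.2150540164895582, 1.2150540164894543]
stampL [ 455.506 -403.72    -5.636] [2.491726870041262, 2.4917268700413087]
stampR [ 493.212 -455.572   11.236] [0.0819811806154813, 0.08198118061527604]
BL [474.138 -41.67  122.   ] [474.81 -42.06 122.  ]
BR [ 667.868 -104.44   122.   ] [ 666.591 -108.391  122.   ]
FR [ 608.228 -278.179  122.   ] [ 603.45  -284.756  122.   ]
FL [ 415.908 -214.943  122.   ] [ 415.359 -218.933  122.   ]
botFL [ 436.045 -178.475    0.   ] [ 431.56  -179.244    0.   ]
botFR [ 616.234 -241.397   -0.   ] [ 614.205 -240.844 
[... 466 characters left out ...]
 white [ 479  349   81   23 1023] [ 613.338 -882.158   25.   ]
side yellow [142  19 125   6 160] [ 745.819 1521.961   33.   ]
side yellow [367 222  30  21 486] [ 655.555 -423.416   33.   ]
side yellow [219 233  43  19 216] [ 330.667 -324.846   33.   ]
side yellow [381 265  47  33 404] [ 608.304 -582.561   33.   ]
side yellow [462 396  98  14 291] [ 611.88  -879.973   33.   ]
side yellow [462 411  82   9 154] [ 579.098 -890.585   33.   ]
side white [  27  172  127   94 4514] [ -2.418 -91.933  25.   ]
side white [219 221  43  25 552] [ 344.359 -279.458   25.   ]
side white [ 355  356  104   38 1709] [ 484.569 -762.49    25.   ]
side white [ 459  396  101   24 1109] [ 603.812 -884.926   25.   ]
```

Request:
{"method": "drive_tool", "body": {"steps": [[[0.13,-0.47,0.4,-0.019,0.3],[0.26,-0.95,0.73,-0.039,0.3],[0.26,-0.95,0.73,-0.039,0.3],[0.26,-0.95,0.73,-0.039,0.3],[0.26,-0.95,0.73,-0.039,0.3]]]}}

```text
t: 0.57
tool_pos: [308.6, 420.0, 344.9]
orientation: [1.063, 2.953, 0.007]
contact_force: [0.5, 0.7, 0.2]
finger_gap: 0.706
grasp_force: 0.0
```

Request:
{"method": "drive_tool", "body": {"steps": [[[0.13,-0.47,0,-0.019,0.3],[0.26,-0.95,0,-0.039,0.3],[0.26,-0.95,0,-0.039,0.3],[0.26,-0.95,0,-0.039,0.3]]]}}

```text
t: 0.9
tool_pos: [346.6, 276.8, 340.2]
orientation: [1.417, 2.803, -0.001]
contact_force: [0.8, -0.0, 0.0]
finger_gap: 0.697
grasp_force: 0.0
```

Request:
{"method": "drive_tool", "body": {"steps": [[[0.13,-0.47,0,-0.019,0.3],[0.26,-0.95,0,-0.039,0.3],[0.26,-0.95,0,-0.039,0.3],[0.26,-0.95,0,-0.039,0.3]]]}}

```text
t: 1.23
tool_pos: [385.7, 134.1, 340.1]
orientation: [1.75, 2.609, -0.001]
contact_force: [-0.6, -0.3, -0.4]
finger_gap: 0.699
grasp_force: 0.0
```

Request:
{"method": "drive_tool", "body": {"steps": [[[0.13,-0.47,0,-0.019,0.3],[0.26,-0.95,0,-0.039,0.3],[0.26,-0.95,0,-0.039,0.3],[0.26,-0.95,0,-0.039,0.3]]]}}

```text
t: 1.57
tool_pos: [424.7, -8.7, 339.9]
orientation: [-2.056, -2.375, 0.002]
contact_force: [0.2, 1.1, -0.3]
finger_gap: 0.701
grasp_force: 0.0
```

Request:
{"method": "drive_tool", "body": {"steps": [[[0.13,-0.47,0,-0.019,0.3],[0.26,-0.95,0,-0.039,0.3],[0.26,-0.95,0,-0.039,0.3],[0.26,-0.95,0,-0.039,0.3]]]}}

```text
t: 1.9
tool_pos: [463.6, -151.5, 339.5]
orientation: [-2.331, -2.105, 0.002]
contact_force: [-0.1, 0.5, -1.0]
finger_gap: 0.702
grasp_force: 0.0
```

Request:
{"method": "drive_tool", "body": {"steps": [[[0.13,-0.47,0,-0.019,0.3],[0.26,-0.95,0,-0.039,0.3],[0.26,-0.95,0,-0.039,0.3],[0.26,-0.95,0,-0.039,0.3],[0.26,-0.95,0,-0.039,0.3],[0.26,-0.95,0,-0.039,0.3]]]}}

```text
t: 2.4
tool_pos: [502.3, -291.1, 339.2]
orientation: [-2.567, -1.806, 0.001]
contact_force: [0.2, 1.3, 0.5]
finger_gap: 0.701
grasp_force: 0.0
```

```bash
python3 - <<'E'
from h import *
from rig import telemetry, capture, get_calibration
import pickle
s=telemetry.state();print(s["t"],s["tool_pos"],s["orientation"],s["q"],s["contact_force"],s["finger_gap"])
c=get_calibration("wrist");im=capture("wrist");cv2.imwrite("pics/w1.png",im[:,:,::-1]);pickle.dump(c,open("w1.pkl","wb"))
E
```

```text
2.4 [ 502.278 -291.115  339.201] [-2.567 -1.806  0.001] [-0.654 -0.092  1.578  0.001  1.658 -0.309] [0.202 1.279 0.532] 0.7006500677544505
```

View pics/w1.png

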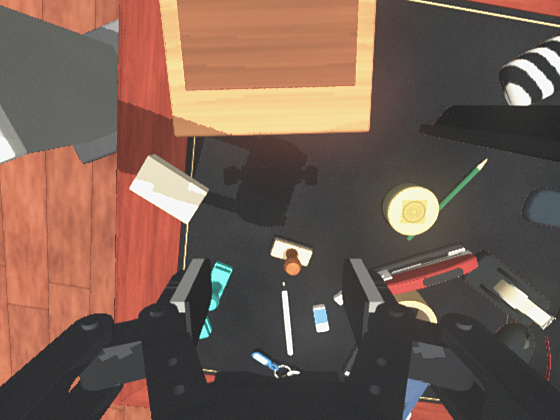

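The wrist view shows the lid's front edge running from (175,135) to (369,130), the stamp at about (291,250), the card box at (168,189) and the tin at (412,210). I'll refine the edge and the stamp from this picture.

```bash
python3 - <<'E'
from h import *
import pickle
from rig import get_calibration
S=get_calibration("scene");D=get_calibration("side")
c=pickle.load(open("w1.pkl","rb"))
im=cv2.imread("pics/w1.png");g=cv2.cvtColor(im,cv2.COLOR_BGR2GRAY).astype(int)
# front edge: light->dark going down, subpixel max gradient
pts=[]
for u in range(205,365,5):
    col=g[115:150,u];d=-np.diff(col);i=d.argmax();
    if 0<i<len(d)-1:
        a,b,e=d[i-1:i+2];pts.append((u,115.5+i+0.5*(a-e)/(a-2*b+e)))
pts=np.array(pts);k=np.polyfit(*pts.T,1);r=pts[:,1]-np.polyval(k,pts[:,0]);ok=abs(r)<1.5;k=np.polyfit(*pts[ok].T,1);print("edge",k,ok.sum(),len(pts))
ends=[]
for v in (60,80,100,120):
    row=g[v,150:400];d=np.diff(im[v,150:400].astype(int).sum(1));print(v,150+d[:60].argmax(),150+170+d[170:].argmin())
L=plane(c,174.5,np.polyval(k,174.5),122);Rr=plane(c,369.5,np.polyval(k,369.5),122);print(L,Rr,np.linalg.norm(L-Rr),np.degrees(np.arctan2(*(Rr-L)[1::-1])))
# triangulate corners with side & scene views
print(tri([(c,174.5,np.polyval(k,174.5)),(S,230+107/3.4,140+248/4.4),(D,240+(449-391)/3.4,135+198/4.4)]))
print(tri([(c,369.5,np.polyval(k,369.5)),(S,230+341/3.4,140+183/4.4),(D,240+(721-391)/3.4,135+183/4.4)]))
# stamp handle top
hsv=cv2.cvtColor(im,cv2.COLOR_BGR2HSV)
m=cv2.inRange(hsv[225:285,265:320],(0,150,60),(15,255,255));M=cv2.moments(m,True);hu=(265+M["m10"]/M["m00"],225+M["m01"]/M["m00"]);print("handle",hu,M["m00"])
print(plane(c,*hu,73),tri([(c,*hu),(S,230+337/3.4,140+468/4.4),(D,240+(650-391)/3.4,135+468/4.4)]))
m=cv2.inRange(hsv[225:285,265:320],(12,20,130),(35,160,255))
k2,l,st,ce=cv2.connectedComponentsWithStats(m);i=1+st[1:,4].argmax();cn=max(cv2.findContours((l==i).astype(np.uint8),0,2)[0],key=cv2.contourArea)
rect=cv2.minAreaRect(cn);print(rect);
for p in cv2.boxPoints(rect):print(plane(c,p[0]+265,p[1]+225,22))
E
```

```text
edge [ -0.027 141.131] 31 32
60 165 372
80 167 371
100 170 370
120 172 369
[ 416.167 -213.542  122.   ] [ 610.502 -277.787  122.   ] 204.67917209455777 -18.29326524592076
(array([ 416.85 , -213.697,  122.123]), [0.6331923087534376, 1.334164698496322, 1.4837852620514222])
(array([ 609.557, -277.262,  119.872]), [1.6080504292649889, 1.9810164531899803, 2.7537060219216207])
handle (292.2413793103448, 266.7586206896552) 87.0
[ 477.036 -423.074   73.   ] (array([ 477.065, -425.302,   68.703]), [0.5824394516750021, 1.147048779937701, 1.1554595810945603])
((26.24911117553711, 27.202848434448242), (40.08816146850586, 18.25442886352539), 17.35402488708496)
[ 444.814 -418.352   22.   ]
[ 462.008 -394.785   22.   ]
[ 509.009 -431.979   22.   ]
[ 492.413 -456.433   22.   ]
```

Request:
{"method": "drive_tool", "body": {"steps": [[[0.01,0.05,-0.25,0.004,0.55],[0.01,0.05,-0.5,0.004,0.55],[0.01,0.05,-0.75,0.004,0.55],[0.01,0.05,-0.93,0.004,0.55]]]}}

```text
t: 2.78
tool_pos: [502.8, -280.3, 198.0]
orientation: [-2.541, -1.843, 0.001]
contact_force: [0.0, 0.1, -0.3]
finger_gap: 0.454
grasp_force: 0.0
```

Request:
{"method": "drive_tool", "body": {"steps": [[[0,0.06,-0.2,0,0.55],[0,0.06,-0.4,0,0.55],[0,0.06,-0.6,0,0.55],[0,0.06,-0.8,0,0.55],[0,0.06,-0.93,0,0.55],[0,0.06,-0.93,0,0.55]]]}}

```text
t: 3.28
tool_pos: [500.6, -269.9, 56.6]
orientation: [-2.536, -1.838, 0.004]
contact_force: [-0.5, 0.1, -1.2]
finger_gap: 0.449
grasp_force: 0.0
```

```bash
python3 - <<'E'
from h import *
from rig import telemetry, capture
s=telemetry.state();print(s)
a=capture("side")[130:260,225:350];b=capture("scene")[140:270,230:355]
cv2.imwrite("pics/s2.png",cv2.resize(np.hstack([a,b])[:,:,::-1],None,fx=3.2,fy=4.2,interpolation=cv2.INTER_CUBIC))
E
```

```text
{'t': 3.2833, 'q': array([-0.626,  0.1  ,  1.872,  0.   ,  1.179, -0.309]), 'joint_velocities': array([-0.005, -0.044, -0.058,  0.   ,  0.046, -0.003]), 'tau': array([ -0.353, -38.427, -35.712,  -0.003,  -0.502,   0.   ]), 'tool_pos': array([ 500.595, -269.929,   56.57 ]), 'orientation': array([-2.536, -1.838,  0.004]), 'contact_force': array([-0.451,  0.078, -1.18 ]), 'moment': array([-0.031,  0.049, -0.018]), 'grasp_force': 0.0, 'finger_gap': 0.4491053711625457}
```

View pics/s2.png

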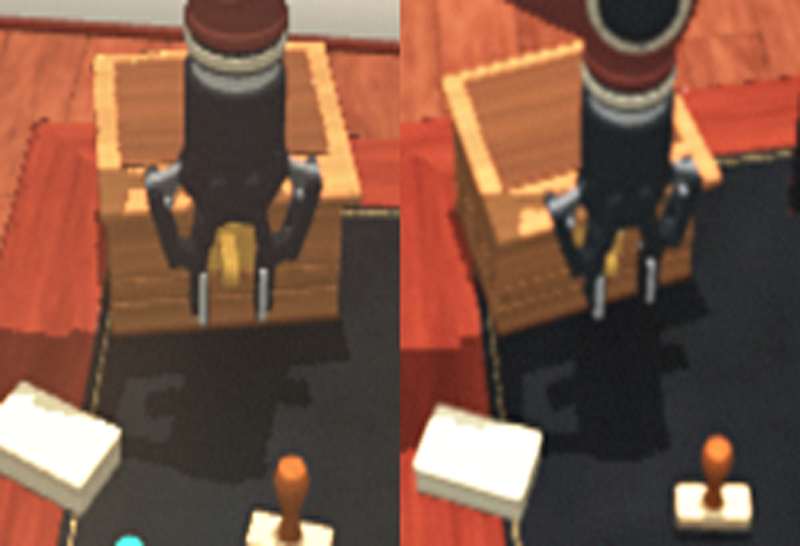

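Both views show the open fingers straddling the brass fin in front of the lid, with a gap of about 16 mm to the edge. Next I'll bring the fingers up to the overhang's front edge.

Request:
{"method": "drive_tool", "body": {"steps": [[[0.03,0.03,0,0,0.55],[0.045,0.06,0,0,0.55],[0.055,0.08,0,0,0.55],[0.055,0.08,0,0,0.55],[0.055,0.08,0,0,0.55]]]}}

```text
t: 3.8
tool_pos: [512.7, -262.0, 62.8]
orientation: [2.543, 1.842, 0.001]
contact_force: [0.7, 0.6, -0.2]
finger_gap: 0.454
grasp_force: 0.0
```

```bash
cat >> h.py <<'E'
MID=np.array([513.3,-245.7]);X=np.array([.314,.9495]);Y=np.array([-.9495,.314])
def loc(p):
    e=np.asarray(p[:2])-MID;return float(e@X),float(e@Y),float(p[2])
def plan(pts,p0):
    # pts rows (s,y,z) ; relative command in units from local p0
    for s,y,z in pts:
        d=(s-p0[0])*X+(y-p0[1])*Y;print(np.round([d[0]/150,d[1]/150,(z-p0[2])/150],3))
E
python3 - <<'E'
from h import *
from rig import telemetry
s=telemetry.state();p=loc(s["tool_pos"]);print(p,s["contact_force"],s["tool_pos"])
th=np.arange(0.0,0.56,.03);cs=-186*np.cos(th)+68*np.sin(th)+186;cz=44+186*np.sin(th)+68*np.cos(th)-112
print(np.c_[th,cs,cz])
plan([(a,0,b) for a,b in zip(cs,cz)],(0,0,0))
E
```

```text
(-15.700092152394353, -4.5997175300470685, 62.78487423889862) [ 0.664  0.572 -0.198] [ 512.738 -262.049   62.785]
[[ 0.     0.     0.   ]
 [ 0.03   2.123  5.549]
 [ 0.06   4.412 11.031]
 [ 0.09   6.865 16.442]
 [ 0.12   9.478 21.777]
 [ 0.15  12.25  27.032]
 [ 0.18  15.179 32.201]
 [ 0.21  18.262 37.28 ]
 [ 0.24  21.495 42.264]
 [ 0.27  24.876 47.148]
 [ 0.3   28.403 51.93 ]
 [ 0.33  32.071 56.603]
 [ 0.36  35.878 61.164]
 [ 0.39  39.82  65.609]
 [ 0.42  43.893 69.933]
 [ 0.45  48.094 74.134]
 [ 0.48  52.42  78.207]
 [ 0.51  56.866 82.148]
 [ 0.54  61.427 85.953]]
[0. 0. 0.]
[0.004 0.013 0.037]
[0.009 0.028 0.074]
[0.014 0.043 0.11 ]
[0.02  0.06  0.145]
[0.026 0.078 0.18 ]
[0.032 0.096 0.215]
[0.038 0.116 0.249]
[0.045 0.136 0.282]
[0.052 0.157 0.314]
[0.059 0.18  0.346]
[0.067 0.203 0.377]
[0.075 0.227 0.408]
[0.083 0.252 0.437]
[0.092 0.278 0.466]
[0.101 0.304 0.494]
[0.11  0.332 0.521]
[0.119 0.36  0.548]
[0.129 0.389 0.573]
```

Request:
{"method": "drive_tool", "body": {"steps": [[[-0.02,0.02,-0.025,0,0.55],[-0.018,0.04,-0.025,0,0.55],[-0.015,0.054,-0.025,0,0.55],[-0.015,0.054,-0.025,0,0.55],[-0.015,0.054,-0.025,0,0.55]]]}}

```text
t: 4.22
tool_pos: [510.4, -260.4, 61.3]
orientation: [2.536, 1.834, -0.008]
contact_force: [-5.4, -17.6, 6.2]
finger_gap: 0.451
grasp_force: 0.0
```

```bash
python3 - <<'E'
from h import *
from rig import telemetry
s=telemetry.state();print(loc(s["tool_pos"]),s["contact_force"],s["tool_pos"],s["orientation"])
E
```

```text
(-14.838932013902124, -1.8125221652068348, 61.29318949526949) [ -5.439 -17.634   6.206] [ 510.362 -260.357   61.293] [ 2.536  1.834 -0.008]
```

Request:
{"method": "drive_tool", "body": {"steps": [[[0.0,0.0,0.03,0,0.55],[0.002,0.005,0.065,0,0.55],[0.006,0.018,0.1,0,0.55],[0.01,0.03,0.135,0,0.55],[0.016,0.048,0.17,0,0.55],[0.022,0.066,0.2,0,0.55],[0.022,0.066,0.2,0,0.55]]]}}

```text
t: 4.8
tool_pos: [513.9, -246.4, 90.3]
orientation: [2.541, 1.838, -0.001]
contact_force: [-0.9, -6.0, 3.0]
finger_gap: 0.447
grasp_force: 0.0
```

```bash
python3 - <<'E'
from h import *
from rig import telemetry,capture
s=telemetry.state();print(loc(s["tool_pos"]),s["contact_force"],s["tool_pos"],s["orientation"])
a=capture("side")[110:260,225:350];b=capture("scene")[120:270,230:355]
cv2.imwrite("pics/s3.png",cv2.resize(np.hstack([a,b])[:,:,::-1],None,fx=3.2,fy=4,interpolation=cv2.INTER_CUBIC))
E
```

```text
(-0.506415936046789, -0.8285977158534551, 90.32294124777005) [-0.944 -5.98   3.027] [ 513.928 -246.441   90.323] [ 2.541  1.838 -0.001]
```

View pics/s3.png

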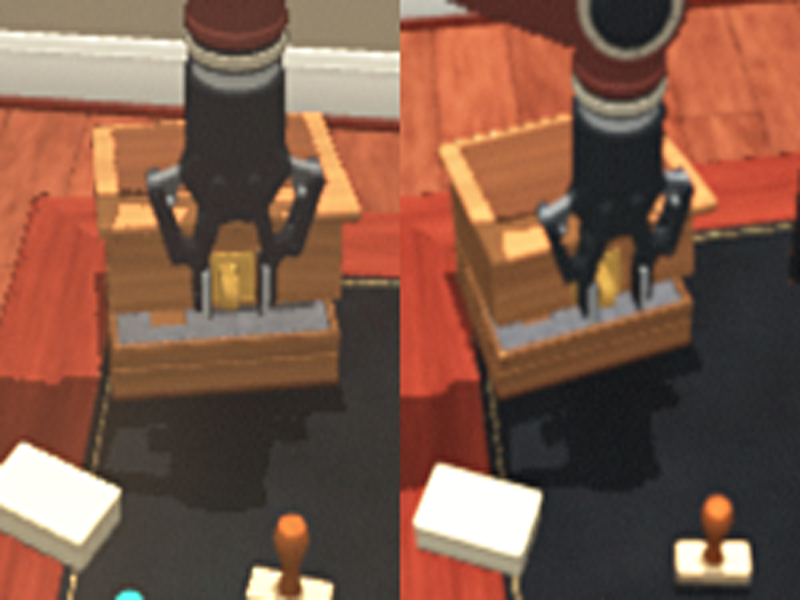

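Both views show the lid lifted to about 0.17 rad with the fin between the fingers. I'll continue to about 0.54 rad.

Request:
{"method": "drive_tool", "body": {"steps": [[[0.006,0.019,0.031,0,0.55],[0.013,0.039,0.061,0,0.55],[0.02,0.06,0.092,0,0.55],[0.027,0.082,0.12,0,0.55],[0.035,0.106,0.15,0,0.55],[0.043,0.129,0.18,0,0.55],[0.051,0.154,0.207,0,0.55],[0.059,0.179,0.233,0,0.55],[0.068,0.206,0.26,0,0.55],[0.077,0.233,0.287,0,0.55],[0.086,0.261,0.31,0,0.55],[0.098,0.298,0.333,0,0.55],[0.098,0.298,0.333,0,0.55]]]}}

```text
t: 5.98
tool_pos: [529.0, -200.5, 140.7]
orientation: [2.541, 1.839, 0.001]
contact_force: [0.4, -4.8, 5.0]
finger_gap: 0.452
grasp_force: 0.0
```

```bash
python3 - <<'E'
from h import *
from rig import telemetry,capture
s=telemetry.state();print(loc(s["tool_pos"]),s["contact_force"],s["tool_pos"],s["orientation"])
a=capture("side")[90:240,225:350];b=capture("scene")[100:250,230:355]
cv2.imwrite("pics/s4.png",cv2.resize(np.hstack([a,b])[:,:,::-1],None,fx=3.2,fy=4,interpolation=cv2.INTER_CUBIC))
E
```

```text
(47.858569984325854, -0.7610902039014622, 140.69026022413658) [ 0.353 -4.83   5.019] [ 529.048 -200.504  140.69 ] [2.541 1.839 0.001]
```

View pics/s4.png

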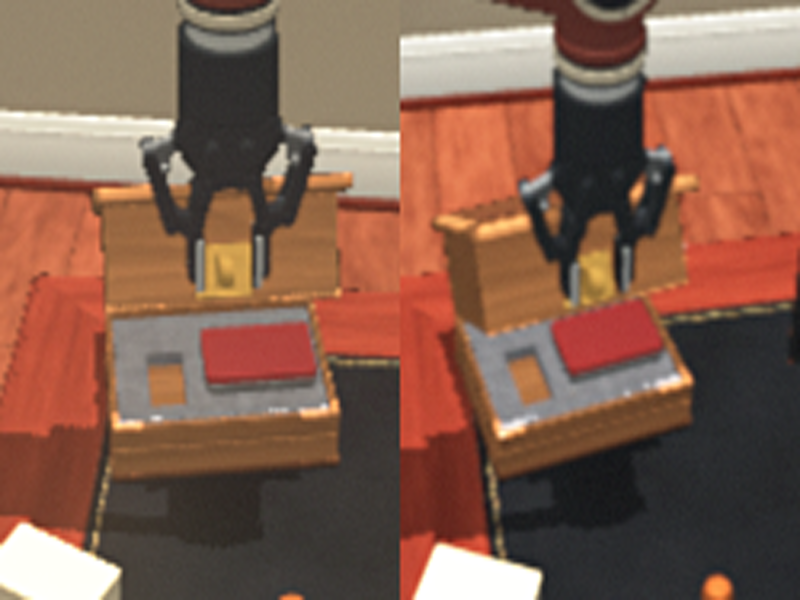

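The lid is up about 0.55 rad and the fin sits between the fingers, so I'll pinch it. The bed shows at about (165,378) in the left half.

Request:
{"method": "drive_tool", "body": {"steps": [[[0,0,0,0,1],[0,0,0,0,1],[0,0,0,0,1],[0,0,0,0,1],[0,0,0,0,1],[0,0,0,0,1]]], "grip_force": 30}}

```text
t: 6.58
tool_pos: [527.2, -200.1, 138.7]
orientation: [-2.546, -1.841, 0.003]
contact_force: [-5.9, -4.6, 8.3]
finger_gap: 0.133
grasp_force: 32.5
```

```bash
python3 - <<'E'
from h import *
from rig import telemetry
s=telemetry.state();p=loc(s["tool_pos"]);print(p,s["contact_force"],s["finger_gap"],s["grasp_force"])
# fin arc: hinge s=186,z=44 ; fin r=(-176,22). grip point g=(p.s-186, p.z+13-44)
for k in (8,13,19):
    r=np.array([p[0]-186,p[2]+k-44]);print(k,np.hypot(*r),"th",np.arctan2(r[1],-r[0])-np.arctan2(22,176))
r0=177.36;a0=np.arctan2(22,176)
E
```

```text
(47.69054880947067, 1.1430724873589462, 138.7085879009975) [-5.915 -4.641  8.314] 0.1334820217835062 32.50798542217126
8 172.27465953309076 th 0.5143932186173417
13 175.3015807009518 th 0.5372941207955395
19 179.0506834699725 th 0.5637359747425661
```

```bash
python3 - <<'E'
from h import *
R=175.9;a=.666
for d0,d1 in((0,.56),(.56,1.08)):
    print(d0)
    t=np.arange(d0+.04,d1+.001,.04)
    plan([(-R*np.cos(a+q)+R*np.cos(a+d0),0,R*np.sin(a+q)-R*np.sin(a+d0)) for q in t],(0,0,0))
E
```

```text
0
[0.009 0.028 0.036]
[0.019 0.058 0.071]
[0.029 0.089 0.105]
[0.04  0.121 0.138]
[0.051 0.154 0.169]
[0.062 0.189 0.198]
[0.074 0.224 0.227]
[0.086 0.261 0.253]
[0.099 0.298 0.278]
[0.111 0.337 0.302]
[0.124 0.376 0.324]
[0.138 0.417 0.344]
[0.151 0.458 0.362]
[0.165 0.499 0.379]
0.56
[0.014 0.042 0.015]
[0.028 0.085 0.028]
[0.042 0.128 0.04 ]
[0.057 0.172 0.049]
[0.071 0.216 0.057]
[0.086 0.26  0.063]
[0.101 0.304 0.067]
[0.115 0.349 0.069]
[0.13  0.393 0.069]
[0.145 0.438 0.067]
[0.159 0.482 0.064]
[0.174 0.526 0.058]
[0.189 0.57  0.051]
```

Request:
{"method": "drive_tool", "body": {"steps": [[[0.009,0.028,0.036,0,1],[0.019,0.058,0.071,0,1],[0.029,0.089,0.105,0,1],[0.04,0.121,0.138,0,1],[0.051,0.154,0.169,0,1],[0.062,0.189,0.198,0,1],[0.074,0.224,0.227,0,1],[0.086,0.261,0.253,0,1],[0.099,0.298,0.278,0,1],[0.111,0.337,0.302,0,1],[0.124,0.376,0.324,0,1],[0.138,0.417,0.344,0,1],[0.151,0.458,0.362,0,1],[0.165,0.499,0.379,0,1]]]}}

```text
t: 7.75
tool_pos: [552.3, -123.4, 194.0]
orientation: [-2.544, -1.841, 0.001]
contact_force: [2.3, 1.2, -9.8]
finger_gap: 0.131
grasp_force: 30.2
```

Request:
{"method": "drive_tool", "body": {"steps": [[[0.014,0.042,0.013,0,1],[0.028,0.085,0.024,0,1],[0.042,0.128,0.034,0,1],[0.057,0.172,0.042,0,1],[0.071,0.216,0.049,0,1],[0.086,0.26,0.054,0,1],[0.101,0.304,0.057,0,1],[0.115,0.349,0.059,0,1],[0.13,0.393,0.059,0,1]]]}}

```text
t: 8.5
tool_pos: [571.7, -64.9, 204.2]
orientation: [-2.544, -1.841, 0.002]
contact_force: [-5.6, 0.4, -4.0]
finger_gap: 0.131
grasp_force: 30.5
```

Request:
{"method": "drive_tool", "body": {"steps": [[[0.007,0.023,-0.001,0,1],[0.014,0.045,-0.003,0,1],[0.021,0.067,-0.005,0,1],[0.029,0.089,-0.008,0,1],[0.036,0.111,-0.01,0,1],[0.044,0.133,-0.013,0,1],[0.052,0.155,-0.017,0,1],[0.059,0.177,-0.02,0,1],[0.059,0.177,-0.02,0,1],[0.059,0.177,-0.02,0,1]]]}}

```text
t: 9.33
tool_pos: [580.5, -38.1, 201.4]
orientation: [-2.544, -1.841, 0.001]
contact_force: [-5.5, 1.6, -2.1]
finger_gap: 0.133
grasp_force: 30.9
```

```bash
python3 - <<'E'
from h import *
from rig import telemetry
s=telemetry.state();p=loc(s["tool_pos"]);print(p,s["contact_force"],s["finger_gap"],s["grasp_force"])
r=np.array([p[0]-186,p[2]+14-44]);print(np.hypot(*r),"th",np.arctan2(r[1],-r[0])-np.arctan2(22,176))
E
```

```text
(218.21666482005455, 1.4006593226264599, 201.4427017385181) [-5.502  1.592 -2.076] 0.1329695281971252 30.86459941128851
174.443439175941 th 1.6321902113999152
```

Request:
{"method": "drive_tool", "body": {"steps": [[[0.005,0.014,-0.002,0,1],[0.009,0.028,-0.004,0,1],[0.009,0.028,-0.004,0,1],[0.009,0.028,-0.004,0,1]]]}}

```text
t: 9.67
tool_pos: [581.2, -36.0, 201.0]
orientation: [2.545, 1.841, -0.007]
contact_force: [-9.8, -5.0, -0.1]
finger_gap: 0.132
grasp_force: 31.1
```

Request:
{"method": "drive_tool", "body": {"steps": [[[-0.003,-0.01,0,0,0.7],[-0.003,-0.01,0,0,0.6],[-0.003,-0.01,0,0,0.55],[-0.003,-0.01,0,0,0.55],[-0.003,-0.01,0,0,0.55]]]}}

```text
t: 10.08
tool_pos: [582.6, -36.2, 201.0]
orientation: [2.544, 1.841, 0.002]
contact_force: [-0.5, 0.1, 0.7]
finger_gap: 0.45
grasp_force: 0.0
```

Request:
{"method": "drive_tool", "body": {"steps": [[[-0.003,-0.01,0.1,0,0.55],[-0.005,-0.02,0.25,0,0.55],[-0.005,-0.02,0.45,0,0.55],[-0.1,-0.3,0.55,0,0.4],[-0.2,-0.6,0.65,0,0.4],[-0.3,-0.9,0.7,0,0.3],[-0.3,-0.9,0.7,0,0.3]]]}}

```text
t: 10.67
tool_pos: [536.4, -174.7, 307.6]
orientation: [2.544, 1.836, 0.001]
contact_force: [0.6, -0.0, -0.3]
finger_gap: 0.7
grasp_force: 0.0
```

```bash
python3 - <<'E'
from h import *
from rig import telemetry,capture,get_calibration
import pickle
s=telemetry.state();print(s["tool_pos"],s["orientation"],s["finger_gap"],s["contact_force"])
c=get_calibration("wrist");w=capture("wrist");pickle.dump(c,open("w2.pkl","wb"));cv2.imwrite("pics/w2.png",w[:,:,::-1])
sc=capture("scene");cv2.imwrite("pics/sc5.png",sc[:,:,::-1]);cv2.imwrite("pics/sd5.png",capture("side")[:,:,::-1])
cv2.imwrite("pics/m5.png",np.vstack([np.hstack([w,cv2.resize(sc[90:300,230:350],(240,420))])])[:,:,::-1])
E
```

```text
[ 536.424 -174.683  307.597] [2.544 1.836 0.001] 0.6999714326308559 [ 0.617 -0.027 -0.344]
```

View pics/m5.png

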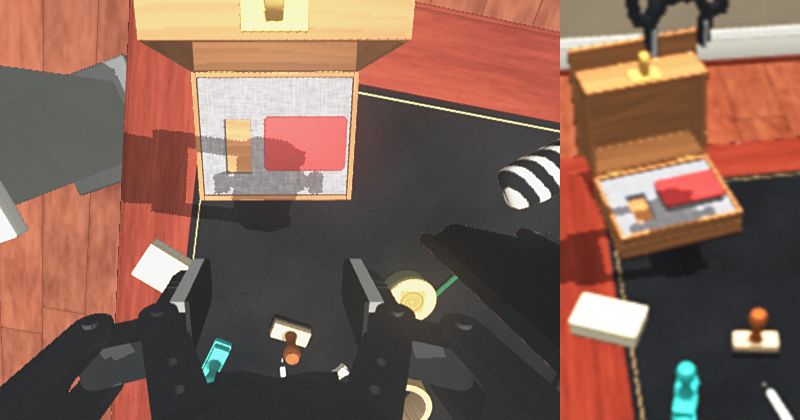

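The lid rests fully back. In the wrist image the bed spans roughly (226,120) to (252,173), and the stamp is at (290,335). I'll measure the bed rim and the stamp.

```bash
python3 - <<'E'
from h import *
import pickle
from rig import get_calibration
S=get_calibration("scene");D=get_calibration("side")
c=pickle.load(open("w2.pkl","rb"))
def seg(f,box,lo,hi):
    im=cv2.imread(f);x0,y0,x1,y1=box
    m=cv2.inRange(cv2.cvtColor(im[y0:y1,x0:x1],cv2.COLOR_BGR2HSV),lo,hi)
    m=cv2.morphologyEx(m,cv2.MORPH_CLOSE,np.ones((3,3)))
    k,l,st,ce=cv2.connectedComponentsWithStats(m);i=1+st[1:,4].argmax()
    cn=max(cv2.findContours((l==i).astype(np.uint8),0,1)[0],key=cv2.contourArea)
    return (cv2.minAreaRect(cn),cv2.boxPoints(cv2.minAreaRect(cn))+[x0,y0],ce[i]+[x0,y0],st[i,4])
bw=seg("pics/w2.png",(212,105,262,185),(8,60,40),(30,255,255));print(bw[0],bw[3])
for z in (38,26):
    P=np.array([plane(c,*p,z) for p in bw[1]]);print(z,"rect center",P.mean(0),"loc",loc(P.mean(0)));print(P, [np.linalg.norm(P[i]-P[(i+1)%4]) for i in range(4)])
for P in (np.array([plane(c,u,v,38) for u,v in((226.5,120),(250.5,119),(252.5,170.5),(229,173))]),):print(P,P.mean(0))
print(bw[2])
for n,C,b in (("sc5",S,(255,180,275,206)),("sd5",D,(255,160,290,205))):
    r=seg(f"pics/{n}.png",b,(8,80,40),(30,255,255));print(n,r[2],r[3],r[1].tolist(),plane(C,*r[2],26),loc(plane(C,*r[2],26)))
# stamp
w=seg("pics/w2.png",(262,310,318,352),(12,20,120),(35,150,255));print("block",w[0],w[3])
P=np.array([plane(c,*p,22) for p in w[1]]);print(P,P.mean(0))
h=seg("pics/w2.png",(270,325,312,375),(0,150,60),(14,255,255));print("handle",h[0],h[2],plane(c,*h[2],60))
# case front base edge and left/right at z=44
im=cv2.imread("pics/w2.png");print([plane(c,u,v,44) for u,v in((204.5,200),(351.5,199),(193,73),(358,71))])
E
```

```text
((26.007225036621094, 40.781864166259766), (52.98258972167969, 25.299379348754883), 88.53119659423828) 1307
38 rect center [ 501.987 -135.544   38.   ] loc (101.0411880800561, 45.33080853555498, 38.0)
[[ 497.95  -101.021   38.   ]
 [ 526.649 -109.811   38.   ]
 [ 506.705 -170.265   38.   ]
 [ 476.644 -161.078   38.   ]] [np.float64(30.01423513040827), np.float64(63.659239175830315), np.float64(31.432619689823046), np.float64(63.72453734370169)]
26 rect center [ 500.281 -136.513   26.   ] loc (99.58522436435048, 46.64608061670582, 26.0)
[[ 496.127 -100.987   26.   ]
 [ 525.659 -110.032   26.   ]
 [ 505.136 -172.243   26.   ]
 [ 474.202 -162.789   26.   ]] [np.float64(30.886237824448695), np.float64(65.50872918684347), np.float64(32.345830668919604), np.float64(65.57592446047323)]
[[ 499.839 -102.107   38.   ]
 [ 527.231 -110.035   38.   ]
 [ 508.689 -169.019   38.   ]
 [ 479.944 -162.728   38.   ]] [ 503.926 -135.972   38.   ]
[238.264 145.438]
sc5 [269.523 194.084] 107 [[262.7999997138977, 190.60000038146973], [271.60000228881836, 186.20000219345093], [277.20000076293945, 197.4000034
[... 216 characters left out ...]
73, 160.0], [288.99999618530273, 203.99999237060547]] [ 495.88  -107.241   26.   ] (125.99698058604721, 60.01591894654544, 26.0)
block ((28.499996185302734, 23.499996185302734), (40.24663543701172, 19.093114852905273), 15.945395469665527) 350
[[ 443.827 -419.724   22.   ]
 [ 461.668 -391.545   22.   ]
 [ 510.597 -428.443   22.   ]
 [ 493.485 -457.679   22.   ]] [ 477.394 -424.348   22.   ]
handle ((21.700002670288086, 30.399999618530273), (16.54690170288086, 15.205260276794434), 63.43495178222656) [291.516 355.018] [ 475.156 -430.162   60.   ]
[array([ 439.755, -184.255,   44.   ]), array([ 615.1  , -241.551,   44.   ]), array([483.348, -42.367,  44.   ]), array([659.938, -98.987,  44.   ])]
```

Request:
{"method": "drive_tool", "body": {"steps": [[[-0.1,-0.04,-0.2,0,0.3],[-0.2,-0.08,-0.45,0,0.3],[-0.35,-0.12,-0.72,0,0.3],[-0.35,-0.12,-0.72,0,0.3],[-0.35,-0.12,-0.72,0,0.3],[-0.35,-0.12,-0.72,0,0.3]]]}}

```text
t: 11.32
tool_pos: [486.0, -189.0, 199.0]
orientation: [2.543, 1.841, 0.003]
contact_force: [0.6, -0.1, 1.9]
finger_gap: 0.697
grasp_force: 0.0
```

```bash
python3 - <<'E'
from h import *
from rig import telemetry,capture,get_calibration
import pickle
s=telemetry.state();print(s["tool_pos"],s["orientation"])
c=get_calibration("wrist");w=capture("wrist");pickle.dump(c,open("w3.pkl","wb"));cv2.imwrite("pics/w3.png",w[:,:,::-1])
E
```

```text
[ 486.018 -188.965  198.988] [2.543 1.841 0.003]
```

View pics/w3.png

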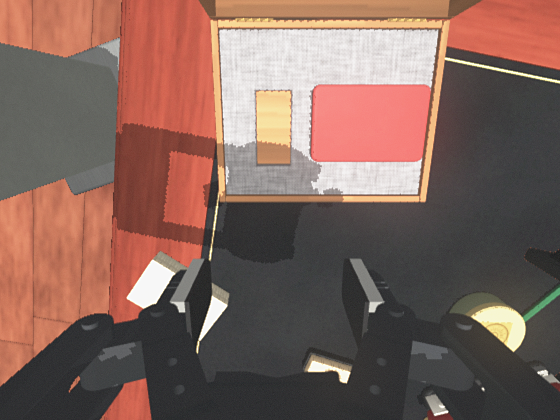

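The bed shows at u 255–291 and v 90–164, close to straight below the camera. I'll fit its edges.

```bash
python3 - <<'E'
from h import *
import pickle
c=pickle.load(open("w3.pkl","rb"));print("cam",-c["R"].T@c["t"])
im=cv2.imread("pics/w3.png").astype(float)
sat=cv2.cvtColor(im.astype(np.uint8),cv2.COLOR_BGR2HSV)[:,:,1].astype(float)
def edge(horiz,rng,lo,hi,sgn):
    out=[]
    for a in rng:
        p=(sat[lo:hi,a] if horiz else sat[a,lo:hi]);d=sgn*np.diff(cv2.GaussianBlur(p.reshape(-1,1),(1,3),0).ravel());i=d[1:-1].argmax()+1
        x,y,z=d[i-1:i+2];q=lo+i+.5+.5*(x-z)/(x-2*y+z+1e-9);out.append((a,q))
    o=np.array(out);k=np.polyfit(*o.T,1)
    for _ in range(3):
        r=abs(o[:,1]-np.polyval(k,o[:,0]));k=np.polyfit(*o[r<=max(.6,np.median(r)*2)].T,1)
    return k,np.median(r)
T=edge(1,range(262,286,2),80,100,1);B=edge(1,range(262,286,2),152,176,-1)
L=edge(0,list(range(98,138,3))+list(range(148,158,3)),245,267,1);R=edge(0,list(range(98,138,3))+list(range(148,158,3)),280,303,-1)
print(T,B,L,R)
def X2(h,v): # row=h0*u+h1; u=v0*row+v1
    u=(v[0]*h[1]+v[1])/(1-v[0]*h[0]);return u,h[0]*u+h[1]
co=[X2(h[0],v[0]) for h,v in((T,L),(T,R),(B,R),(B,L))];print(np.array(co))
for z in(38,26):
    P=np.array([plane(c,*p,z) for p in co]);n=[float(np.linalg.norm(P[i]-P[(i+1)%4])) for i in range(4)];print(z,P.mean(0),loc(P.mean(0)),n,[np.degrees(np.arctan2(*(a-b)[1::-1])) for a,b in((P[0],P[3]),(P[1],P[2]),(P[1],P[0]),(P[2],P[3]))])
w2=pickle.load(open("w2.pkl","rb"));print("tri rim/floor height",tri([(c,*np.mean(co,0)),(w2,239.2,145.6)]))
S=[(w2,226.5,120),(w2,250.5,119),(w2,252.5,171),(w2,229,173)]
print([tri([(c,*co[i]),S[i]])[0] for i in range(4)])
E
```

```text
cam [ 510.109 -116.678  342.545]
(array([-0.004, 90.756]), np.float64(0.1406902661913989)) (array([  0.004, 162.484]), np.float64(0.024388435616572224)) (array([  0.024, 252.757]), np.float64(0.18300381826057333)) (array([ -0.014, 292.384]), np.float64(0.09039941200313706))
[[254.882  89.833]
 [291.137  89.702]
 [290.109 163.653]
 [256.625 163.518]]
38 [ 501.809 -135.24    38.   ] (101.27388133683391, 45.595550574787545, 38.0) [30.93655472897365, 63.479421106334534, 30.425686517380566, 63.2346581667325] [np.float64(72.09982043726863), np.float64(71.63724210553), np.float64(-18.053058257578652), np.float64(-18.51266327101291)]
26 [ 501.482 -135.971   26.   ] (100.47673413227899, 45.67643270867436, 26.0) [32.15554716455047, 65.98069944263702, 31.62454922322629, 65.72629211391356] [np.float64(72.0998204372686), np.float64(71.63724210553008), np.float64(-18.05305825757867), np.float64(-18.512663271012826)]
tri rim/floor height (array([ 501.903, -135.53 ,   25.893]), [0.546003087540617, 0.5460030875405897])
[array([ 496.979, -100.827,   23.136]), array([ 526.725, -109.973,   32.397]), array([ 506.202, -172.876,   20.397]), array([ 474.64 , -165.56 ,   10.886])]
```

Request:
{"method": "drive_tool", "body": {"steps": [[[0.03,-0.2,0,0.015,0.3],[0.06,-0.4,0,0.03,0.3],[0.1,-0.65,0,0.05,0.3],[0.13,-0.9,0,0.07,0.3],[0.13,-0.91,0,0.09,0.3],[0.13,-0.91,0,0.1,0.3]]]}}

```text
t: 11.87
tool_pos: [506.9, -329.3, 201.5]
orientation: [1.843, 2.535, -0.0]
contact_force: [0.5, 0.0, -0.2]
finger_gap: 0.701
grasp_force: 0.0
```

Request:
{"method": "drive_tool", "body": {"steps": [[[0.03,-0.2,0,0.015,0.3],[0.06,-0.4,0,0.03,0.3],[0.1,-0.65,0,0.05,0.3],[0.13,-0.9,0,0.07,0.3],[0.13,-0.91,0,0.09,0.3],[0.13,-0.91,0,0.095,0.3],[0.13,-0.91,0,0.095,0.3],[0.13,-0.91,0,0.095,0.3]]]}}

```text
t: 12.53
tool_pos: [525.5, -463.4, 200.3]
orientation: [1.023, 2.966, -0.003]
contact_force: [0.8, 0.1, -1.2]
finger_gap: 0.701
grasp_force: 0.0
```

```bash
python3 - <<'E'
from h import *
from rig import telemetry,capture,get_calibration
import pickle
s=telemetry.state();print(s["tool_pos"],s["orientation"],s["q"])
c=get_calibration("wrist");w=capture("wrist");pickle.dump(c,open("w4.pkl","wb"));cv2.imwrite("pics/w4.png",w[:,:,::-1])
print(px(c,(477.2,-424.8,0)),px(c,(477.2,-424.8,73)),-c["R"].T@c["t"])
E
```

```text
[ 525.517 -463.393  200.268] [ 1.023  2.966 -0.003] [-0.829  0.243  1.455  0.     1.439 -1.736]
[276.079 116.591] [275.902 120.465] [ 466.832 -415.832  343.462]
```

View pics/w4.png

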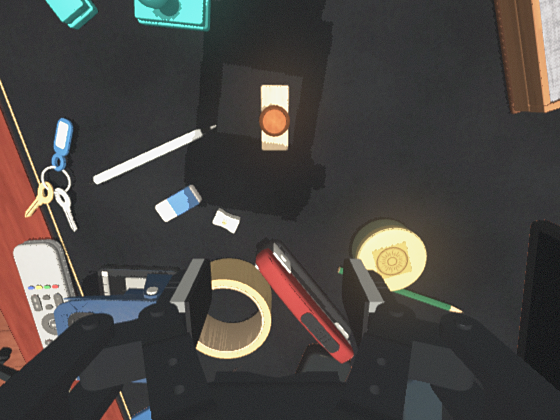

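The stamp is straight below the camera. Its block spans (261,85) to (289,151), with the handle at (274,120).

```bash
python3 - <<'E'
from h import *
import pickle
c=pickle.load(open("w4.pkl","rb"))
im=cv2.imread("pics/w4.png");x0,y0=245,70;hsv=cv2.cvtColor(im[y0:165,x0:305],cv2.COLOR_BGR2HSV)
m=(hsv[:,:,2]>95).astype(np.uint8)
k,l,st,ce=cv2.connectedComponentsWithStats(m);i=1+st[1:,4].argmax();cn=max(cv2.findContours((l==i).astype(np.uint8),0,1)[0],key=cv2.contourArea)
r=cv2.minAreaRect(cn);b=cv2.boxPoints(r)+[x0,y0];print(r,b.tolist())
P=np.array([plane(c,*p,22) for p in b]);print(P.mean(0),[float(np.linalg.norm(P[j]-P[(j+1)%4])) for j in range(4)],[np.degrees(np.arctan2(*(P[j]-P[(j+1)%4])[1::-1])) for j in range(4)])
h=cv2.inRange(hsv,(3,120,80),(16,255,255));M=cv2.moments(h,True);hu=(x0+M["m10"]/M["m00"],y0+M["m01"]/M["m00"]);print(hu,M["m00"],plane(c,*hu,68))
w=pickle.load(open("w1.pkl","rb"));print(tri([(c,*hu),(w,292.24,266.76)]))
E
```

```text
((29.0, 47.0), (66.0, 30.0), 90.0) [[259.0, 84.0], [289.0, 84.0], [289.0, 150.0], [259.0, 150.0]]
[ 476.293 -426.474   22.   ] [26.88734215496824, 58.83402341789229, 28.454202900727978, 58.841650368202394] [np.float64(-128.13221328958826), np.float64(142.5080766501586), np.float64(51.87639068818746), np.float64(-39.01775124332907)]
(274.0068587105624, 120.400548696845) 729.0 [ 476.426 -426.116   68.   ]
(array([ 476.363, -426.12 ,   66.932]), [0.10618472317347669, 0.10618472317352408])
```

Request:
{"method": "drive_tool", "body": {"steps": [[[-0.16,0.12,-0.1,0,0.4],[-0.327,0.248,-0.3,0,0.4],[-0.327,0.248,-0.55,0,0.4],[-0.327,0.248,-0.55,0,0.4],[-0.327,0.248,-0.55,0,0.4]]]}}

```text
t: 13.0
tool_pos: [473.8, -423.7, 113.3]
orientation: [-1.022, -2.967, -0.003]
contact_force: [0.7, 0.3, 0.7]
finger_gap: 0.597
grasp_force: 0.0
```

```bash
python3 - <<'E'
from rig import telemetry
s=telemetry.state();print(s["tool_pos"],s["orientation"],s["contact_force"])
E
```

```text
[ 473.8095283  -423.68393959  113.34869549] [-1.02230098e+00 -2.96739916e+00 -2.92600992e-03] [0.70225882 0.32506692 0.65981884]
```

Request:
{"method": "drive_tool", "body": {"steps": [[[0,0,-0.13,0,0.4],[0,0,-0.26,0,0.4],[0,0,-0.39,0,0.4],[0,0,-0.5,0,0.4],[0,0,-0.5,0,0.4],[0,0,-0.5,0,0.4],[0,0,-0.5,0,0.4]]]}}

```text
t: 13.58
tool_pos: [476.3, -427.1, 43.0]
orientation: [1.022, 2.966, -0.004]
contact_force: [-0.0, 0.3, -0.4]
finger_gap: 0.601
grasp_force: 0.0
```

Well placed, so I'll close on the handle.

Request:
{"method": "drive_tool", "body": {"steps": [[[0,0.005,-0.01,0,1],[0,0.005,-0.01,0,1],[0,0.005,-0.01,0,1],[0,0.005,-0.01,0,1],[0,0.005,-0.01,0,1],[0,0.005,-0.01,0,1]]], "grip_force": 30}}

```text
t: 14.08
tool_pos: [475.1, -425.4, 40.0]
orientation: [1.023, 2.968, -0.002]
contact_force: [-0.5, -0.1, 6.4]
finger_gap: 0.259
grasp_force: 29.2
```

```bash
python3 - <<'E'
from rig import telemetry
s=telemetry.state();print(s["tool_pos"],s["orientation"],s["contact_force"],s["finger_gap"],s["grasp_force"])
E
```

```text
[ 475.08411285 -425.43236526   39.9692584 ] [ 1.02293127e+00  2.96773588e+00 -2.44780462e-03] [-0.47820398 -0.09271935  6.44528808] 0.2587287874639988 29.20944957062602
```

Request:
{"method": "drive_tool", "body": {"steps": [[[0,0,0.15,0,1],[0,0,0.35,0,1],[0,0,0.6,0,1],[0.03,0.15,0.8,-0.015,1],[0.06,0.35,0.8,-0.034,1],[0.09,0.6,0.8,-0.053,1],[0.09,0.85,0.8,-0.072,1],[0.09,0.95,0.8,-0.09,1],[0.09,0.95,0.8,-0.1,1],[0.09,0.95,0.8,-0.1,1]]]}}

```text
t: 14.92
tool_pos: [487.6, -280.4, 157.7]
orientation: [-1.89, -2.509, -0.0]
contact_force: [-0.8, 0.4, -0.7]
finger_gap: 0.261
grasp_force: 29.4
```

Request:
{"method": "drive_tool", "body": {"steps": [[[0.02,0.15,0,-0.015,1],[0.05,0.35,0,-0.034,1],[0.08,0.6,0,-0.053,1],[0.09,0.8,0,-0.072,1],[0.09,0.95,0,-0.0946,1],[0.09,0.98,0,-0.0946,1],[0.09,0.98,0,-0.0946,1],[0.09,0.98,0,-0.0946,1],[0.09,0.98,0,-0.0946,1]]]}}

```text
t: 15.67
tool_pos: [501.3, -135.7, 158.1]
orientation: [2.543, 1.845, -0.0]
contact_force: [0.7, 0.5, 0.5]
finger_gap: 0.256
grasp_force: 29.5
```

```bash
python3 - <<'E'
from h import *
from rig import telemetry,capture,get_calibration
import pickle
s=telemetry.state();print(s["tool_pos"],s["orientation"],s["contact_force"],s["finger_gap"],s["grasp_force"])
o=s["orientation"];print("yaw",2*np.degrees(np.arctan2(o[1],o[0]))-90)
c=get_calibration("wrist");w=capture("wrist");pickle.dump(c,open("w5.pkl","wb"));cv2.imwrite("pics/w5.png",w[:,:,::-1])
sc=capture("scene");cv2.imwrite("pics/sc6.png",sc[:,:,::-1]);sd=capture("side");cv2.imwrite("pics/sd6.png",sd[:,:,::-1])
f=lambda i,u,v:cv2.resize(i[v:v+70,u:u+80],(240,210),interpolation=cv2.INTER_CUBIC)
cv2.imwrite("pics/m6.png",np.hstack([w,np.vstack([f(sc,235,140),f(sd,240,135)])])[:,:,::-1])
E
```

```text
[ 501.312 -135.727  158.06 ] [ 2.543  1.845 -0.   ] [0.744 0.491 0.542] 0.25563369106291106 29.459528625011444
yaw -18.06478587144808
```

View pics/m6.png

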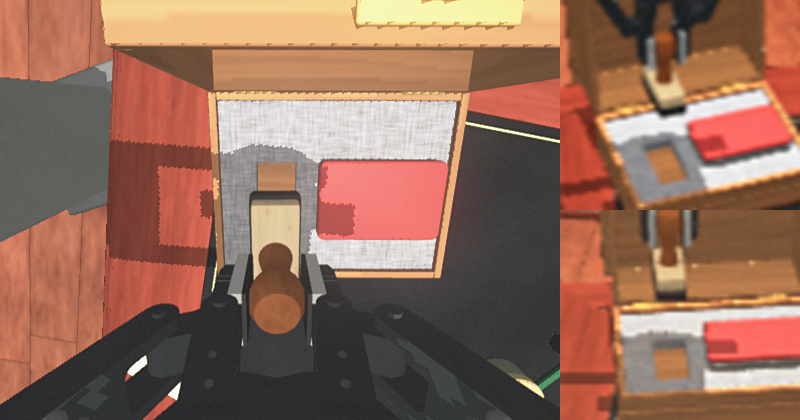

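The stamp hangs straight in the gripper, its block's far end at about (251–300, 193–201) and the bed visible beyond it at (258–294,163). I'll measure the stamp's offset and angle in the hand.

```bash
python3 - <<'E'
from h import *
import pickle
c=pickle.load(open("w5.pkl","rb"));im=cv2.imread("pics/w5.png")
hsv=cv2.cvtColor(im,cv2.COLOR_BGR2HSV);V=hsv[:,:,2].astype(int)
tcp=np.array([501.31,-135.73])
e=[]
for u in range(258,296,3):
    p=V[185:215,u];d=np.diff(p);e.append((u,185.5+d.argmax(),185.5+d[:12].argmin()))
e=np.array(e);k=np.polyfit(e[:,0],e[:,1],1);kb=np.polyfit(e[:,0],np.array(e)[:,2],1);print(k,kb,e[::3])
g=cv2.GaussianBlur(V.astype(np.float32),(3,3),0)
Ls,Rs=[],[]
for v in range(206,240,4):
    r=np.diff(g[v,240:312]);Ls.append((v,240.5+r[:25].argmax()));Rs.append((v,240.5+40+r[40:].argmin()))
kl=np.polyfit(*np.array(Ls).T,1);kr=np.polyfit(*np.array(Rs).T,1);print(Ls[::3],Rs[::3])
for nm,kk,z in(("top",k,140),("bot",kb,118)):
    P=plane(c,276,np.polyval(kk,276),z)[:2]-tcp;print(nm,"far edge rel X,Y",P@X,P@Y)
for nm,kk in(("L",kl),("R",kr)):
    A=plane(c,np.polyval(kk,206),206,140)[:2];B=plane(c,np.polyval(kk,238),238,140)[:2];print(nm,(A-tcp)@Y,(B-tcp)@Y,np.degrees(np.arctan2(*(A-B)[::-1])))
A=plane(c,258,np.polyval(k,258),140)[:2];B=plane(c,295,np.polyval(k,295),140)[:2];print("edge ang",np.degrees(np.arctan2(*(B-A)[::-1])))
# bed far edge again at z26/38
for u in(270,276,282):
    d=np.diff(hsv[150:180,u,1].astype(int));print("bed far v",150.5+d.argmax(),(plane(c,u,150.5+d.argmax(),26)[:2]-tcp)@X)
for v in (170,176,182):
    r=np.diff(hsv[v,245:305,1].astype(int));a,b=245.5+r[:25].argmax(),245.5+30+r[30:].argmin();print("bed LR",a,b,(plane(c,a,v,26)[:2]-tcp)@Y,(plane(c,b,v,26)[:2]-tcp)@Y)
E
```

```text
[  0.147 161.753] [ -0.009 192.797] [[258.  199.5 189.5]
 [267.  199.5 190.5]
 [276.  199.5 190.5]
 [285.  204.5 190.5]
 [294.  204.5 189.5]]
[(206, np.float64(250.5)), (218, np.float64(250.5)), (230, np.float64(251.5))] [(206, np.float64(298.5)), (218, np.float64(299.5)), (230, np.float64(298.5))]
top far edge rel X,Y 29.248779654466553 -0.32119019392056813
bot far edge rel X,Y 29.816471135979487 -0.2846693265954894
L 12.5601724649316 12.221758462536346 72.82451553420745
R -11.841634296816403 -11.952262191350849 72.06827739757432
edge ang -26.817752207432893
bed far v 162.5 30.04086144602934
bed far v 162.5 30.05414867506597
bed far v 162.5 30.067435755695378
bed LR 257.5 295.5 15.15111468071363 -16.279135945340265
bed LR 257.5 294.5 15.221495922129881 -15.545086536596994
bed LR 257.5 294.5 15.292632858344279 -15.639119197110286
```

Request:
{"method": "drive_tool", "body": {"steps": [[[0.004,0.001,-0.12,0,1],[0.004,0.001,-0.24,0,1],[0.004,0.001,-0.36,0,1],[0.004,0.001,-0.46,0,1],[0.004,0.001,-0.5,0,1],[0.004,0.001,-0.5,0,1],[0.004,0.001,-0.5,0,1],[0.004,0.001,-0.5,0,1]]]}}

```text
t: 16.48
tool_pos: [502.8, -135.3, 84.4]
orientation: [2.542, 1.843, 0.002]
contact_force: [-0.5, 0.1, -0.3]
finger_gap: 0.258
grasp_force: 29.5
```

Request:
{"method": "drive_tool", "body": {"steps": [[[0,0,-0.02,0,1],[0,0,-0.04,0,1],[0,0,-0.06,0,1],[0,0,-0.06,0,1],[0,0,-0.06,0,1]]]}}

```text
t: 16.9
tool_pos: [501.7, -134.6, 73.8]
orientation: [-2.542, -1.845, 0.0]
contact_force: [-0.1, -1.1, -0.4]
finger_gap: 0.259
grasp_force: 29.5
```

```bash
python3 - <<'E'
from h import *
from rig import telemetry
s=telemetry.state();o=s["orientation"];print(s["tool_pos"],o,s["contact_force"],s["moment"],s["finger_gap"],"yaw",2*np.degrees(np.arctan2(o[1],o[0]))-90,(s["tool_pos"][:2]-[501.6,-135.6])@np.c_[X,Y])
E
```

```text
[ 501.688 -134.596   73.846] [-2.542 -1.845  0.   ] [-0.102 -1.083 -0.434] [0.043 0.061 0.058] 0.25938707082045 yaw -378.0787264671811 [0.981 0.231]
```

It's 4 mm below the rim with no contact force, so I'll continue to the floor.

Request:
{"method": "drive_tool", "body": {"steps": [[[0,0,-0.02,0,1],[0,0,-0.04,0,1],[0,0,-0.055,0,1],[0,0,-0.055,0,1],[0,0,-0.055,0,1]]]}}

```text
t: 17.32
tool_pos: [502.1, -134.7, 66.1]
orientation: [2.543, 1.845, 0.001]
contact_force: [-0.9, 0.9, 2.7]
finger_gap: 0.259
grasp_force: 29.6
```

Floor reached (TCP z 66.1, 2.7 N upward). I'll release and rise.

Request:
{"method": "drive_tool", "body": {"steps": [[[0,0,0,0,0.6],[0,0,0,0,0.55],[0,0,0,0,0.5],[0,0,0,0,0.5],[0,0,0,0,0.5]]]}}

```text
t: 17.73
tool_pos: [501.8, -134.7, 65.7]
orientation: [-2.543, -1.845, 0.0]
contact_force: [-0.0, -0.1, -0.3]
finger_gap: 0.501
grasp_force: 0.0
```

Request:
{"method": "drive_tool", "body": {"steps": [[[0,0,0.1,0,0.5],[0,0,0.25,0,0.5],[0,0,0.45,0,0.5],[-0.05,-0.15,0.7,0,0.5],[-0.13,-0.4,0.85,0,0.5],[-0.13,-0.4,0.9,0,0.5],[-0.13,-0.4,0.9,0,0.5],[-0.13,-0.4,0.9,0,0.5]]]}}

```text
t: 18.4
tool_pos: [482.4, -194.7, 200.8]
orientation: [2.544, 1.843, 0.001]
contact_force: [-0.4, -0.1, -0.3]
finger_gap: 0.499
grasp_force: 0.0
```

```bash
python3 - <<'E'
from h import *
from rig import telemetry,capture,get_calibration
s=telemetry.state();print(s["t"],s["tool_pos"],s["contact_force"],s["joint_velocities"])
w=capture("wrist");sc=capture("scene");sd=capture("side")
f=lambda i,u,v:cv2.resize(i[v:v+105,u:u+120],(240,210),interpolation=cv2.INTER_CUBIC)
cv2.imwrite("pics/m7.png",np.hstack([w,np.vstack([f(sc,235,120),f(sd,240,110)])])[:,:,::-1])
# handle top triangulated from scene+side+wrist
c={n:get_calibration(n) for n in("wrist","scene","side")}
for n in c:print(n,px(c[n],(501.6,-135.6,99)),px(c[n],(501.6,-135.6,46)))
E
```

```text
18.4 [ 482.43  -194.729  200.807] [-0.379 -0.059 -0.268] [ 0.022  0.021  0.041 -0.     0.    -0.001]
wrist [277.639 126.486] [277.682 122.554]
scene [270.012 177.458] [270.29  191.223]
side [276.499 164.764] [276.822 181.112]
```

View pics/m7.png

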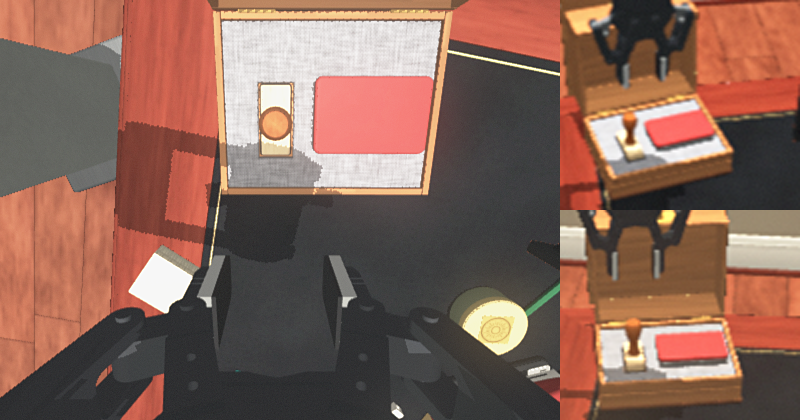

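The stamp sits squarely in its bed, its block at (259–292, 83–157) framed by the recess. It stands upright with the handle at (275,123). The lid is back, and the box and tin haven't moved. I'll hand the job in.

```bash
python3 -c "
from rig import job
print(job.sign_off())"
```

```text
the job is handed in; nothing more can be done
None
```

The lid is open on its stop, the stamp stands upright and released in its bed, the box and tin were left in place, and I handed the job in at about 18.5 s on the robot's clock; sign-off returned no verdict.

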